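Slide a slice into the thickness gauge and start the reading

ROBOT

A 7-joint arm with a two-finger parallel gripper is mounted at the origin on a cart in front of the work surface, level with it; the furniture and walls round the work are solid. World frame = base frame: x ahead of the robot, y to its left, z up, the work surface at z = 0. Lengths are in m, angles in degrees, forces in N, time in s.
With the tool pointing down it reaches from about 0.425 to 0.95 m from the base axis. Payload 16.7 kg.
Tool frame: the origin (TCP) lies at the centre of the arm's flange, where the gripper is bolted on; the fingertips stand 199 mm ahead of it and the grasp point (between the pads) lies 180 mm ahead of it; z points along the fingers, y is the line along which they close (so a half turn about z gives the same grasp; the last joint's range is limited). The gripper opens to 94 mm and grips with 3 to 60 N. Pads are 16 mm wide; open, the fingers measure 119 mm over their backs; the gripper's body (75 mm by 177 mm) begins 78 mm behind the grasp point.
Start: joints at [-78.18, 24.414, 4.234, 92.017, -1.954, 63.644, -3.845], TCP at [0.235, 0.633, 0.405] pointing down, gripper open.
Joint ranges: [-163.25, 163.25], [-28.42, 122.38], [-70.27, 78.77], [12.13, 141.07], [-58.53, 238.53], [9.26, 117.41], [-156.51, 156.51]. Speed limits (degrees/s): [108.29, 108.29, 136.94, 136.94, 172.46, 172.46, 172.46].

INTERFACE

Orientations are given as a 3x3 rotation matrix whose columns are the frame's x, y, z axes.
In Python, from workcell import telemetry, eyes, workorder gives the robot as it stands.
- The arm moves only by the shell command python3 -m inch 'ROWS' [OPENING]. ROWS is JSON, one flat list of numbers, 4 for each row, row after row: the shift along the tool's x, y, z in cm, then the turn about the tool's z in degrees. In form: [dx, dy, dz, yaw, dx, dy, dz, yaw, ...]. A call has 1 to 8 rows; each row shifts and turns the commanded pose from where the row before left it, along the tool's axes as they then stand; what a row does not reach is not made up. A row lasts 1/10 s, in which the tool goes at most 50 mm and 8.59 degrees, less where a joint would pass 70% of its speed; a pose out of reach is approached as far as the arm can. A call with a gripper value outside its range is refused whole. OPENING is the closure, from 0 (fully open) to 1 (shut), set as the call begins (- or left out, the last holds). The fingers move at their own pace and stop on an object; the grip force is fixed at half the most. Time passes only in rows, so rows that do not move let the fingers close. It gives the time, the measured TCP pose, the force, the opening and the grip force at its end, in the units of the state.
- telemetry.observe(): the state, without advancing time (a new reading comes with each control period).
- eyes.read_camera(name): name is "scene" or "top"; returns a dict with "image" (384x512x3 uint8, blue, green, red), "depth" (384x512 float32, m along the optical axis (not along the pixel's ray), 0 where there is no reading), "K" (3x3 intrinsics, pixels), "xyz" and "attitude" of the camera in the world. Camera axes: x right, y up, looking along -z (the intrinsics and any distortion apply to the point x, -y, -z); pixel columns grow to the right and rows downward; lengths in m; the calibration is good to about 2 mm. A picture is of the moment at which its call begins.
- workorder.close_job(): hands the job in; it is judged then, once.
The state is a dict: "t": time; "joint_pos": joint angles; "joint_velocities": joint speeds; "joint_efforts": joint torques, N m; "ee_pos": TCP position; "tool_rot": TCP orientation; "force": force on the tool from outside, world axes, zero at the start; "ft_torque": the same for the moment, N m; "finger_gap": finger opening in m; "grasp_force": force on a finger pad.
Only numpy, scipy, OpenCV 4.12 (cv2) and the standard library are available. Lean on these libraries where they do the work, as an engineer would, in place of code of your own. Each camera call takes 0.05 s, during which the arm holds its last target. There are 200 camera calls.

TASK

Check the thickness of the whole pineapple ring: push it along the table, flat and without picking it up, in at the open side of the thickness gauge and under its low bridge until it rests against both stop pins on the far side. Then press the button on the gauge fully down and let it go, leaving the ring in place against the pins. Leave the half slice and the other things on the table where they are.

Things in the scene. Friction and masses are not known exactly. Their poses are not given: they have to be found in the camera images.
- ring_slice: Whole pineapple ring with a core hole, lying flat, about 89 x 86 mm across and 14 mm thick, 48 g, slightly irregular outline, to be pushed under the bridge. Origin at the centre of its underside, z up. It starts in one of two places right of the gauge (smaller y). Beyond the far one (x over 0.70 m) stands the big crate of fruit, higher than the fingers: keep the hand clear of it.
- half_slice: Half of a pineapple slice lying flat, 55 x 97 mm (x by y of its own frame) and 16 mm thick; not wanted, must stay where it is. Origin at the centre of its underside. It lies in the other of the two places, 0.13 to 0.2 m from the ring.
- gauge: Thickness gauge of plain steel, fixed to the table. Its own x axis is the way the slice travels (roughly world +y, the robot's left); its y axis points across the passage to the button's side (toward the robot). Origin on the table under the middle of the bridge. Bridge beam: x -18 to +18 mm, y -86 to +110 mm, underside 19 mm, top 43 mm above the table, with a grey sensor head up to 59 mm.
- entry (a point): Middle of the open front of the passage, on the table below the bridge's front face (x = -18 mm in the gauge's frame, axes as the gauge's). The passage is 116 mm wide (y -58 to +58 mm), between the two legs; nothing of the gauge stands in front of it.
- seat (a point): Place of the ring's centre when it rests against both stop pins: the gauge's origin, with its axes. The ring's near edge then still stands about 27 mm out in front of the bridge (x = -45 mm), so the fingers stay in front of the bridge.
- stop_far (a point): Foot of the stop pin at x = 41, y = -29 mm of the gauge's frame (far from the robot). Both pins are 12 mm thick and 20 mm high. Behind the bridge there are also 12 mm high side rails and a rear bar.
- stop_near (a point): Foot of the other stop pin at x = 41, y = +29 mm of the gauge's frame (nearer the robot).
- gauge_button (a joint): Travel of the gauge's black round push button, 26 mm across, on the wide leg of the bridge: 0 is up, 0.006 m is fully down; a spring brings it back up. About 1.5 N to start moving it and 5 N for fully down.
- gauge_button_top (a point): Centre of the button's top face, 65 mm above the table when up, 86 mm from the gauge's origin along the gauge's y axis. It is pressed straight down.
- red_cap_cup: Sample cup with a screw cap, 49 mm across, 55 mm high, beyond the gauge; bystander. Origin at the centre of its underside.
- tub: Round tub, 72 mm across, 71 mm high, beyond the gauge; bystander. Origin at the centre of its underside.
- bottle: Squeeze bottle, 57 mm across, 190 mm high, at the far left; bystander. Origin at the centre of its underside.
- counter: Hand tally counter, 54 x 50 x 20 mm, near the robot; bystander. Origin at the centre of its underside.
- key: Black hex key, 38 x 90 x 7 mm, left of the gauge; bystander. Origin at the centre of its underside.
- thermometer: Probe thermometer, 26 x 178 x 16 mm, right of the slices; bystander. Origin at the centre of its underside.

How it is judged:
By the outcome, as a careful person would: the job done as asked, in the order asked, and still so for the second after the job is handed in, with the robot touching nothing.
It also fails if it takes over 72 s, if anything falls off the work surface, if the arm or the gripper's body presses on something with over 40 N, if the wrist force passes 120 N, or if a joint passes its speed limit or range.

## Working session

There is one attempt and no reset: what is moved stays moved. The work goes in short steps, Python scripts to look and compute and a shell command to move; the robot and the scene stay as the last step left them, time stands still between calls to the robot, and variables do not carry over. Pictures are saved under pics/ and viewed, at most 10 in all, crops included, and the job is handed in when it is done.

```bash
mkdir -p pics; ls
cat > h.py <<'E'
import numpy as np,cv2
from workcell import telemetry,eyes,workorder
def cam(n):
    c=eyes.read_camera(n); return c
def pts(c):
    """world xyz for every pixel from depth"""
    K=np.array(c["K"]);d=c["depth"];h,w=d.shape
    u,v=np.meshgrid(np.arange(w),np.arange(h))
    P=np.stack([(u-K[0,2])/K[0,0]*d,-(v-K[1,2])/K[1,1]*d,-d],-1)
    return P@np.array(c["attitude"]).T+np.array(c["xyz"])
def ray(c,uv,z):
    K=np.array(c["K"]);uv=np.atleast_2d(uv).astype(float)
    d=np.stack([(uv[:,0]-K[0,2])/K[0,0],-(uv[:,1]-K[1,2])/K[1,1],-np.ones(len(uv))],-1)@np.array(c["attitude"]).T
    o=np.array(c["xyz"]);return o+d*((z-o[2])/d[:,2])[:,None]
E
python3 - <<'E'
from h import *
for n in("scene","top"):
    c=cam(n);cv2.imwrite(f"pics/{n}0.png",c["image"]);print(n,{k:np.round(c[k],4).tolist() for k in c if k not in("image","depth")});np.savez(f"{n}0.npz",**c)
s=telemetry.observe();print(s)
E
```

```text
pics
scene {'K': [[431.8589, 0.0, 253.2343], [0.0, 431.8589, 191.2053], [0.0, 0.0, 1.0]], 'xyz': [0.121, -0.7199, 0.7007], 'attitude': [[0.883, 0.2779, -0.3783], [-0.4692, 0.4981, -0.7293], [-0.0142, 0.8214, 0.5702]]}
top {'K': [[373.1273, 0.0, 259.3061], [0.0, 373.1273, 188.4806], [0.0, 0.0, 1.0]], 'xyz': [0.458, 0.087, 1.2108], 'attitude': [[-0.0011, 0.9976, -0.0692], [-0.9999, -0.0001, 0.0144], [0.0143, 0.0692, 0.9975]]}
{'t': 0.1, 'joint_pos': array([-78.18215707,  24.44572278,   4.23085468,  92.04840549,
        -1.95278939,  63.6415022 ,  -3.84529816]), 'joint_velocities': array([ 0.02074574, -0.13353428, -0.02258661, -0.16788804,  0.05512179,
       -0.04537676, -0.06971125]), 'joint_efforts': array([ 7.04379476e-03, -9.37474179e+01,  3.67661633e+00, -4.55041909e+01,
       -4.85384418e-02,  1.67438050e-02,  4.09107201e-05]), 'ee_pos': array([0.23505554, 0.63257635, 0.4040505 ]), 'tool_rot': array([[-9.37372407e-01,  3.48328693e-01, -3.02063755e-04],
       [ 3.48328813e-01,  9.37371805e-01, -1.06646808e-03],
       [-8.83353862e-05, -1.10489526e-03, -9.99999386e-01]]), 'force': array([ 0.15571723, -0.56204033,  0.52716451]), 'ft_torque': array([ 0.01458999, -0.04161898,  0.04564581]), 'grasp_force': 0.0, 'finger_gap': 0.09381691653057692}
```

View pics/top0.png

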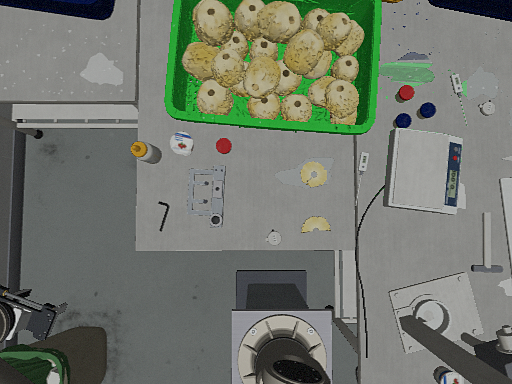

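View pics/scene0.png

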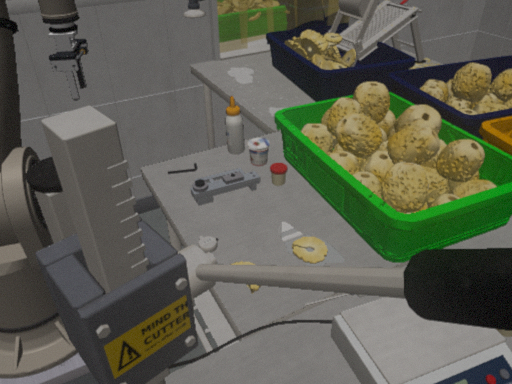

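Run:
```python
from h import *
c=dict(np.load("top0.npz"));im=c["image"];P=pts(c)
cv2.imwrite("pics/crop1.png",cv2.resize(im[150:245,150:340],None,fx=4.2,fy=4.2,interpolation=cv2.INTER_CUBIC))
hsv=cv2.cvtColor(im,cv2.COLOR_BGR2HSV)
m=cv2.inRange(hsv,(18,60,120),(35,255,255));m[:140]=0;m[:,:255]=0;m[:,350:]=0;m[245:]=0
for q in cv2.findContours(m,cv2.RETR_EXTERNAL,cv2.CHAIN_APPROX_NONE)[0]:
    if cv2.contourArea(q)<30: continue
    w=ray(c,q[:,0],0.014)[:,:2]; (cx,cy),r=cv2.minEnclosingCircle(w.astype(np.float32))
    print(cv2.contourArea(q),"rect",w.min(0),w.max(0),"mid",(w.min(0)+w.max(0))/2,"circ",cx,cy,r)
z=P[...,2]
roi=np.zeros(z.shape,bool);roi[155:235,175:235]=1
for lo,hi in((.008,.016),(.016,.024),(.035,.048),(.048,.0615),(.0615,.08)):
    k=roi&(z>lo)&(z<hi); p=P[k]; print(lo,hi,k.sum(),p.min(0).round(3),p.max(0).round(3),np.median(p,0).round(4))
k=roi&(z>.033)&(z<.048)
print(cv2.minAreaRect(P[k][:,:2].astype(np.float32)*1000))
print("table z",np.median(z[230:245,290:300]),np.median(z[235:245,230:250]))
np.set_printoptions(linewidth=250)
print((z[160:228:2,183:230:2]*1000).round().astype(int))
```

```text
222.5 rect [ 0.40472295 -0.15635398] [ 0.4525235  -0.06333774] mid [ 0.42862322 -0.10984586] circ 0.4086441993713379 -0.10979420691728592 0.046717993915081024
477.5 rect [ 0.54897024 -0.14607851] [ 0.6301701  -0.06174593] mid [ 0.58957017 -0.10391222] circ 0.5870847105979919 -0.10504085570573807 0.043578676879405975
0.008 0.016 426 [0.456 0.18  0.008] [0.605 0.302 0.016] [0.5346 0.2812 0.0111]
0.016 0.024 36 [0.427 0.182 0.016] [0.6   0.295 0.023] [0.5373 0.2405 0.0185]
0.035 0.048 416 [0.419 0.181 0.035] [0.614 0.225 0.047] [0.5093 0.1997 0.0418]
0.048 0.0615 273 [0.422 0.186 0.048] [0.565 0.226 0.061] [0.5241 0.2015 0.0544]
0.0615 0.08 55 [0.432 0.194 0.062] [0.641 0.303 0.073] [0.4439 0.206  0.0644]
((516.228759765625, 202.08033752441406), (36.28607177734375, 196.268310546875), 87.06466674804688)
table z -0.0009583905774188661 -0.0012317002178081626
[[  -1    1   -4    1    3   -4    1   -6   -1   -4   -1    2   -2   -3   -2   -2    3    2   -1    3    0   -2    2   -1]
 [   1   -3   -3    1    6   -4   -1    0   -2   -3    1    1    1   -4   -2    1   -1    0   -1    0    0   -1 
[... 3247 characters left out ...]
 -5    1    2   -1   -2   -5    1   56   59   66   63   57   56    1   -8    0   -1]
 [   2    0   -6   -4    1    1   -4   -1    3   -3   -2    0    1   53   52   63   66   69   61   53    0   -1   -3    1]
 [  -4   -1   -6   -2    2    0   -3   -1   -1   -2   -3   -1    1   54   56   67   67   64   63   52   -3   -7    2   -1]
 [  -3    0   -1   -1    0   -1   -2   -4    0    1   -3   -6   -1    4   53   62   64   64   55   52   -3   -1   -3   -6]
 [  -1   -4    1    1   -2    1   -1   -2    2   -3    0    0   -1   -1   55   54   53   55   59   37   -1   -2   -4   -1]
 [   3   -2   -1    1    0   -6    0   -1   -1    0    2    2    2   -8   40   39   50   53   42   38    0   -5    1   -1]]
```

View pics/crop1.png

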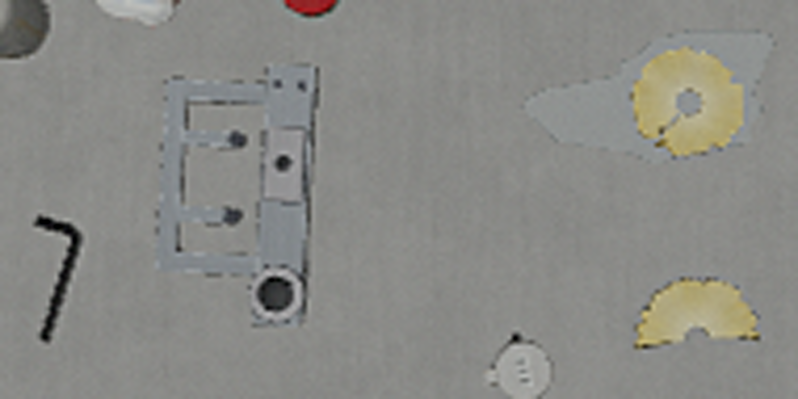

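```bash
python3 - <<'E'
from h import *
c=dict(np.load("top0.npz"));P=pts(c);im=c["image"]
p=P[100:140,270:370].reshape(-1,3);k=p[:,2]>.05
print("crate min x",np.percentile(p[k],1,axis=0),"top z",p[k][:,2].max())
f=lambda u,v,z:print(ray(c,[150+(u+.5)/4.2-.5,150+(v+.5)/4.2-.5],z).round(4))
f(237,139,.02);f(232,215,.02);f(276,294,.065);f(688,102,.014)
im2=im[150:245,150:340];hsv=cv2.cvtColor(im,cv2.COLOR_BGR2HSV)
m=cv2.inRange(hsv,(0,0,0),(180,255,70));m[:150]=0;m[230:]=0;m[:,:195]=0;m[:,230:]=0
q=max(cv2.findContours(m,0,1)[0],key=cv2.contourArea);M=cv2.moments(q);print("button",ray(c,[M["m10"]/M["m00"],M["m01"]/M["m00"]],.065))
E
python3 -m inch '[-4,0,0,3.5,-4,0,0,3.5,-4,0,0,3.5,-4,0,0,3.5,-4,0,0,3.5,-4,0,0,3.5,-4,0,0,3.5,-4,0,0,3.5]' 0.47
```

```text
crate min x [ 0.69428857 -0.24702174  0.05600488] top z 1.2107906709681895
[[0.559  0.2401 0.02  ]]
[[0.5012 0.2433 0.02  ]]
[[0.4421 0.205  0.065 ]]
[[ 0.5882 -0.1052  0.014 ]]
button [[0.44231018 0.20501129 0.065     ]]
t: 0.9
ee_pos: [0.5031, 0.4607, 0.4043]
tool_rot: [[-0.662, 0.749, -0.0], [0.749, 0.662, -0.0], [-0.0, -0.001, -1.0]]
force: [0.2, -0.3, -0.4]
finger_gap: 0.0496
grasp_force: 0.0
```

```bash
python3 -m inch '[-4,0,0,3.5,-4,0,0,3.5,-4,0,0,3.5,-4,0,0,3.5,-4,0,0,3.5,-4,0,0,3.5,-4,0,0,3.5,-4,0,0,3.5]'; python3 -m inch '[-4,0,0,3.5,-4,0,0,3.5,-4,0,0,3.5,-4,0,0,3.5,-4,-1,0,2.5,0,0,0,0]'
```

```text
t: 1.7
ee_pos: [0.6578, 0.1841, 0.4043]
tool_rot: [[-0.233, 0.972, -0.001], [0.972, 0.233, -0.0], [-0.0, -0.001, -1.0]]
force: [0.6, 0.7, -0.6]
finger_gap: 0.0496
grasp_force: 0.0
t: 2.3
ee_pos: [0.669, -0.019, 0.4049]
tool_rot: [[0.06, 0.998, -0.0], [0.998, -0.06, -0.002], [-0.002, -0.0, -1.0]]
force: [-0.2, -0.4, -0.1]
finger_gap: 0.0498
grasp_force: 0.0
```

```bash
python3 -m inch '[-4,-2,0,-0.4,-4,-2,0,0,-4,-2,0,0,-3.6,-1.4,0,0,0,0,4,0,0,0,4,0,0,0,4,0,0,0,3,0]'; python3 -m inch '[0,0,2,0,0,0,2,0,0,0,1,0,0,0,0,0]'
python3 - <<'E'
from h import *
c=cam("top");cv2.imwrite("pics/t2.png",cv2.resize(c["image"][130:245,170:370],None,fx=4,fy=4,interpolation=cv2.INTER_CUBIC))
E
```

```text
t: 3.1
ee_pos: [0.5888, -0.1641, 0.2522]
tool_rot: [[0.043, 0.999, -0.002], [0.999, -0.043, 0.0], [0.0, -0.002, -1.0]]
force: [0.9, 0.3, 0.6]
finger_gap: 0.0497
grasp_force: 0.0
t: 3.5
ee_pos: [0.589, -0.1644, 0.2035]
tool_rot: [[0.043, 0.999, -0.002], [0.999, -0.043, 0.0], [0.0, -0.002, -1.0]]
force: [-0.4, 0.3, 0.1]
finger_gap: 0.0499
grasp_force: 0.0
```

View pics/t2.png

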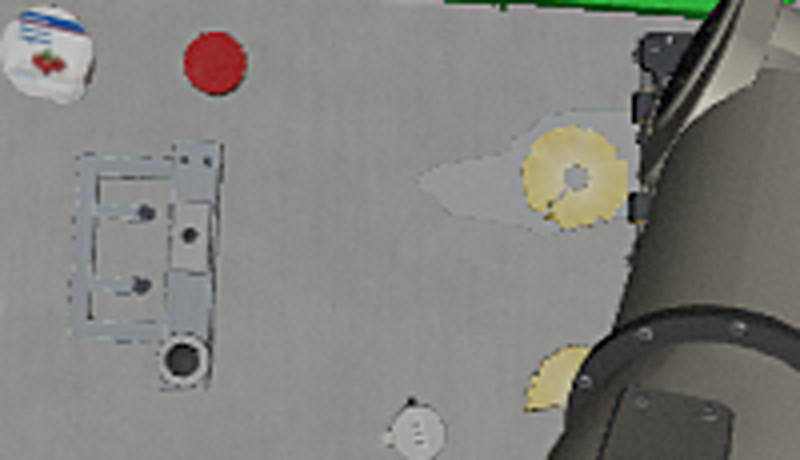

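```bash
python3 -m inch '[0.7,0,0,0,0.8,0,0,0,0.8,-0.1,0,0,1,-0.4,0,0,1,-0.4,0,0,1,-0.4,0,0,1,-0.4,0,0,1,-0.4,0,0]'
cat >> h.py <<'E'
def look(name=None):
    c=cam("top");im=c["image"];s=telemetry.observe();e=s["ee_pos"];R=s["tool_rot"]
    hsv=cv2.cvtColor(im,cv2.COLOR_BGR2HSV)
    m=cv2.inRange(hsv,(18,60,120),(35,255,255));m[:140]=0;m[:,:160]=0;m[:,350:]=0;m[245:]=0
    m=cv2.morphologyEx(m,cv2.MORPH_CLOSE,np.ones((3,3)))
    xg=np.array([.053,.9986]);yg=np.array([-.9986,.053]);o=np.array([.528,.201])
    for q in cv2.findContours(m,cv2.RETR_EXTERNAL,cv2.CHAIN_APPROX_NONE)[0]:
        if cv2.contourArea(q)<60: continue
        w=ray(c,q[:,0],0.014)[:,:2]; r=cv2.minEnclosingCircle(w.astype(np.float32));mid=np.array(r[0])
        print("area",cv2.contourArea(q),"bboxmid",((w.min(0)+w.max(0))/2).round(4),"circ",mid.round(4),round(r[1],4),"gauge xy",np.round([(mid-o)@xg,(mid-o)@yg],4),
          "in tool xy",np.round((np.append(mid,0)-e)@R,4)[:2])
    t=e[:2]-o;print("tool",e.round(4),"in gauge",np.round([t@xg,t@yg],4),"F",s["force"].round(1),"t",s["t"])
    if name: cv2.imwrite(name,cv2.resize(im[130:245,170:370],None,fx=4,fy=4,interpolation=cv2.INTER_CUBIC))
E
python3 -c "
from h import *
look('pics/t3.png')"
```

```text
t: 4.35
ee_pos: [0.5711, -0.09, 0.2047]
tool_rot: [[0.043, 0.999, -0.0], [0.999, -0.043, -0.0], [-0.0, -0.0, -1.0]]
force: [-0.1, -0.8, 1.6]
finger_gap: 0.0497
grasp_force: 0.4
area 230.5 bboxmid [ 0.5782 -0.0375] circ [ 0.5765 -0.0438] 0.0427 gauge xy [-0.2419 -0.0615] in tool xy [0.0445 0.004 ]
tool [ 0.5708 -0.0883  0.2045] in gauge [-0.2866 -0.0581] F [ 0.1  2.1 -0.6] t 4.4
```

```bash
python3 -m inch '[1,-0.4,0,0,1,-0.45,0,0,1,-0.45,0,0,1,-0.45,0,0,1,-0.45,0,0,1,-0.45,0,0,1,-0.45,0,0,1,-0.45,0,0]';python3 -m inch '[1,-0.45,0,0,1,-0.45,0,0,1,-0.4,0,0,1,-0.4,0,0,1,-0.3,0,0,0.5,0,0,0]'; python3 -c "
from h import *
look('pics/t4.png')"
```

```text
t: 5.2
ee_pos: [0.5392, -0.0086, 0.2047]
tool_rot: [[0.043, 0.999, -0.0], [0.999, -0.043, -0.0], [-0.0, -0.0, -1.0]]
force: [-0.1, -0.5, -1.0]
finger_gap: 0.0498
grasp_force: 0.2
t: 5.8
ee_pos: [0.5216, 0.0476, 0.2046]
tool_rot: [[0.042, 0.999, -0.0], [0.999, -0.042, 0.0], [0.0, -0.0, -1.0]]
force: [-0.7, -0.7, 0.7]
finger_gap: 0.0499
grasp_force: 0.2
area 229.0 bboxmid [ 0.4271 -0.1098] circ [ 0.4091 -0.1098] 0.0467 gauge xy [-0.3166  0.1022] in tool xy [-0.1624 -0.106 ]
tool [0.5219 0.048  0.2047] in gauge [-0.1531 -0.002 ] F [0.2 2.2 0.4] t 5.85
```

View pics/t4.png

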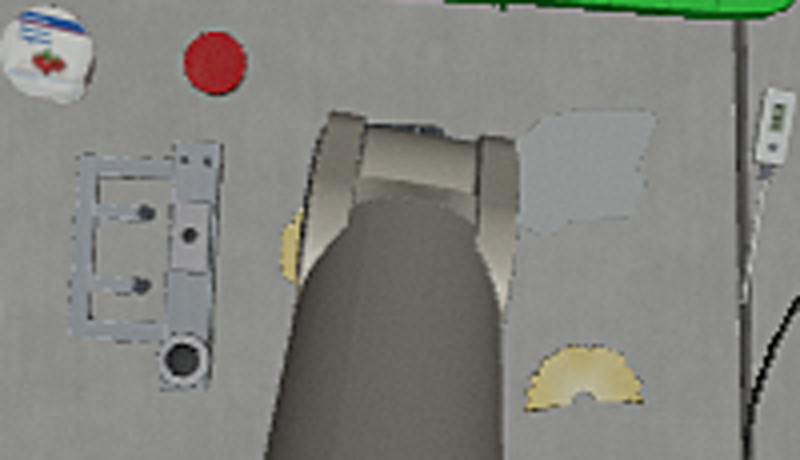

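```bash
python3 -m inch '[0.5,0,0,0.5,1,-0.1,0,0,1,-0.1,0,0,1,-0.1,0,0,1,-0.1,0,0,1,0,0,0,1,0,0,0,0.5,0,0,0]'; python3 -c "
from h import *
look()
c=cam('scene');cv2.imwrite('pics/s4.png',cv2.resize(c['image'][120:300,140:350],None,fx=3.3,fy=3.3,interpolation=cv2.INTER_CUBIC))"
```

```text
t: 6.65
ee_pos: [0.5216, 0.1178, 0.2047]
tool_rot: [[0.051, 0.999, -0.0], [0.999, -0.051, 0.0], [0.0, -0.0, -1.0]]
force: [0.3, -0.5, 1.0]
finger_gap: 0.0497
grasp_force: 0.2
area 233.5 bboxmid [ 0.4286 -0.1098] circ [ 0.4091 -0.1098] 0.0467 gauge xy [-0.3166  0.1022] in tool xy [-0.2334 -0.1007]
tool [0.5216 0.1181 0.2046] in gauge [-0.0831  0.002 ] F [0.2 1.6 0.6] t 6.7
```

View pics/s4.png

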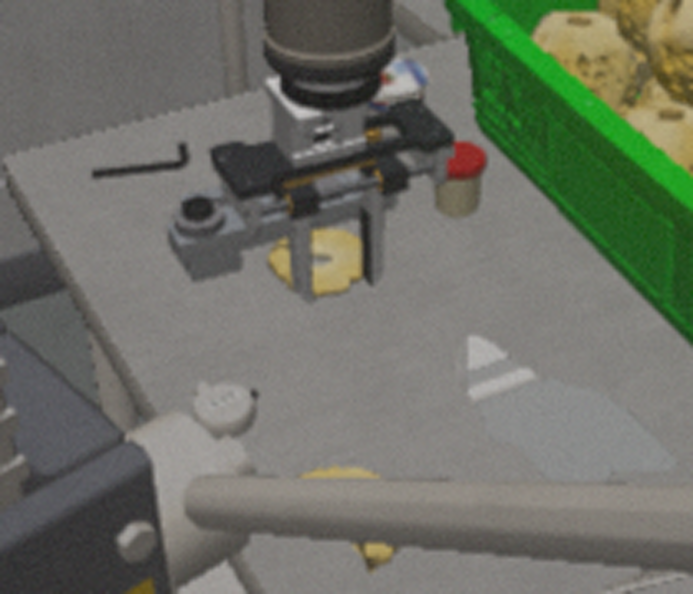

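```bash
python3 -m inch '[0.6,0,0,0,0.8,0,0,0,0.8,0,0,0,0.6,0,0,0,0.3,0,0,0,0.2,0,0,0,0.1,0,0,0]'; python3 -m inch '[0.1,0,0,0,0.1,0,0,0,0.1,0,0,0,0,0,0,0]'; python3 -m inch '[0.1,0,0,0,0,0,0,0]'; python3 -c "
from h import *
look('pics/t5.png')"
```

```text
t: 7.45
ee_pos: [0.5233, 0.1505, 0.2046]
tool_rot: [[0.052, 0.999, -0.0], [0.999, -0.052, -0.0], [-0.0, -0.0, -1.0]]
force: [0.5, 0.1, -0.3]
finger_gap: 0.0496
grasp_force: 0.2
t: 7.85
ee_pos: [0.5235, 0.1535, 0.2047]
tool_rot: [[0.052, 0.999, -0.0], [0.999, -0.052, 0.0], [0.0, -0.0, -1.0]]
force: [-0.1, -0.7, 0.3]
finger_gap: 0.0501
grasp_force: 0.1
t: 8.05
ee_pos: [0.5235, 0.1545, 0.2047]
tool_rot: [[0.052, 0.999, -0.0], [0.999, -0.052, -0.0], [-0.0, -0.0, -1.0]]
force: [0.1, -0.9, 0.2]
finger_gap: 0.0502
grasp_force: 0.1
area 232.0 bboxmid [ 0.4271 -0.1098] circ [ 0.4091 -0.1098] 0.0467 gauge xy [-0.3166  0.1022] in tool xy [-0.2698 -0.1004]
tool [0.5235 0.1545 0.2047] in gauge [-0.0467  0.002 ] F [0.4 0.1 0.6] t 8.1
```

```bash
for i in 1 2 3; do python3 -m inch '[0.1,0,0,0,0,0,0,0]' | egrep 'ee_pos|^force|gap|grasp'; done
```

```text
ee_pos: [0.5236, 0.1556, 0.2047]
force: [-0.0, -1.0, -0.2]
finger_gap: 0.0499
grasp_force: 0.1
ee_pos: [0.5236, 0.1566, 0.2046]
force: [-0.5, 0.1, 0.6]
finger_gap: 0.0497
grasp_force: 0.1
ee_pos: [0.5236, 0.1576, 0.2046]
force: [0.1, -0.6, 0.4]
finger_gap: 0.0495
grasp_force: 0.1
```

```bash
for i in 1 2 ; do python3 -m inch '[0.1,0,0,0,0,0,0,0]' | egrep 'ee_pos|^force|gap|grasp'; done; python3 -c "
from h import *
c=cam('top');cv2.imwrite('pics/t6.png',cv2.resize(c['image'][155:235,175:265],None,fx=7,fy=7,interpolation=cv2.INTER_CUBIC))
c=cam('scene');cv2.imwrite('pics/s6.png',cv2.resize(c['image'][150:215,180:280],None,fx=7,fy=7,interpolation=cv2.INTER_CUBIC))"
```

```text
ee_pos: [0.5237, 0.1585, 0.2046]
force: [-0.1, -0.3, -0.7]
finger_gap: 0.0499
grasp_force: 0.3
ee_pos: [0.5237, 0.1592, 0.2046]
force: [-0.9, -3.5, 0.6]
finger_gap: 0.0499
grasp_force: 1.2
```

View pics/t6.png

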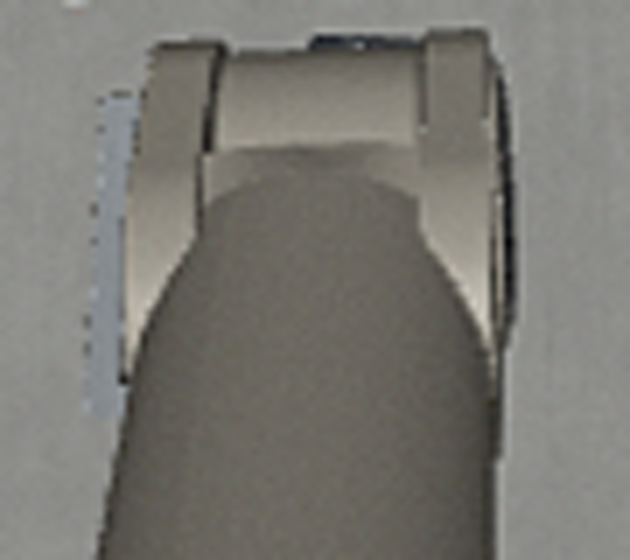

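```bash
for i in 1 2 ; do python3 -m inch '[0.1,0,0,0,0,0,0,0]' | egrep 'ee_pos|^force|grasp'; done; python3 -c "
from h import *
s=telemetry.observe();print(s['force'],s['ft_torque'])"
```

```text
ee_pos: [0.5237, 0.1599, 0.2046]
force: [-1.7, -6.4, 1.3]
grasp_force: 2.7
ee_pos: [0.5236, 0.1604, 0.2045]
force: [-2.7, -9.2, 2.5]
grasp_force: 4.0
[-2.65819739 -9.22212236  2.52218455] [-2.23090427  0.66017947 -0.05293085]
```

```bash
python3 -m inch '[-0.3,0,0,0,-0.5,0,0,0,-1.5,0,0,0,-3,0,0,0,-3,0,0,0,-4,0,-2,0,-4,0,-3,0,-4,0,-4,0]' | grep ee_pos; python3 -c "
from h import *
look()
c=cam('top');cv2.imwrite('pics/t7.png',cv2.resize(c['image'][155:235,175:265],None,fx=7,fy=7,interpolation=cv2.INTER_CUBIC))"
```

```text
ee_pos: [0.5125, -0.0396, 0.2905]
area 119.5 bboxmid [0.5297 0.1717] circ [0.5296 0.1813] 0.0356 gauge xy [-0.0196 -0.0026] in tool xy [0.2276 0.0013]
area 76.5 bboxmid [0.5329 0.2313] circ [0.5329 0.2263] 0.0326 gauge xy [ 0.0256 -0.0036] in tool xy [0.2728 0.002 ]
tool [ 0.5133 -0.0455  0.2959] in gauge [-0.2469  0.0017] F [ 2.2 -9.   6.7] t 10.45
```

View pics/t7.png

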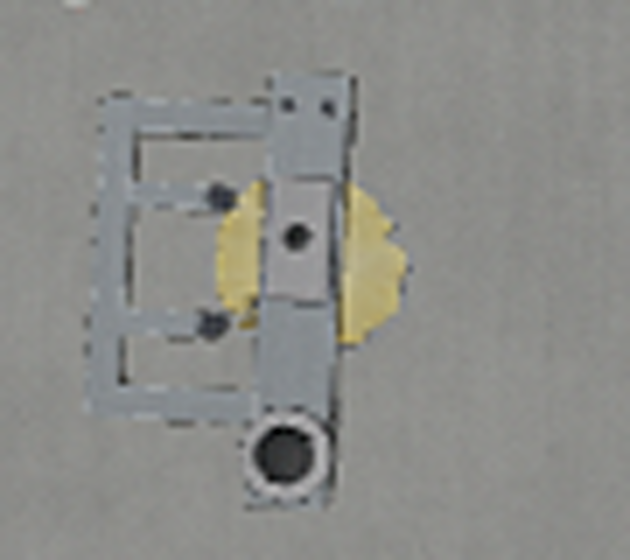

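```bash
python3 -m inch '[0,0,0,0]' | grep force
cat >> h.py <<'E'
def seat():
    xg=np.array([.053,.9986]);yg=np.array([-.9986,.053]);o=np.array([.528,.201]);G=np.stack([xg,yg],1)
    for n in("top","scene"):
        c=cam(n);im=c["image"];k=6
        big=cv2.resize(im,None,fx=k,fy=k,interpolation=cv2.INTER_CUBIC);hsv=cv2.cvtColor(big,cv2.COLOR_BGR2HSV)
        v,u=np.nonzero(cv2.inRange(hsv,(12,60,60),(38,255,255)))
        w=(ray(c,np.stack([(u+.5)/k-.5,(v+.5)/k-.5],1),.014)[:,:2]-o)@G
        w=w[(abs(w)<.07).all(1)]
        print(n,"x",np.percentile(w[:,0],[0.2,99.8]).round(4),"y",np.percentile(w[:,1],[.2,99.8]).round(4))
        for p in((.041,-.029),(.041,.029)):
            d=np.linalg.norm(w-p,axis=1);print("  pin dist",np.sort(d)[20].round(4),"at",w[d.argsort()[20]].round(4))
        r=w[w[:,0]<-.019]; h=cv2.convexHull((r*1e4).astype(np.float32))[:,0]/1e4; f=h[h[:,0]<-.022]
        A=np.c_[2*f,np.ones(len(f))];s=np.linalg.lstsq(A,(f**2).sum(1),rcond=None)[0];print("  front circle",s[:2].round(4),np.sqrt(s[2]+s[:2]@s[:2]).round(4))
E
python3 -c "
from h import *
seat()"
```

```text
force: [-0.8, -0.5, -0.3]
grasp_force: 0.0
top x [-0.0439  0.0414] y [-0.0378  0.0342]
  pin dist 0.0078 at [ 0.0366 -0.0225]
  pin dist 0.0106 at [0.0351 0.0203]
  front circle [-0.0056  0.0003] 0.0391
scene x [-0.0594  0.009 ] y [-0.0697  0.0443]
  pin dist 0.0507 at [ 0.0107 -0.0696]
  pin dist 0.049 at [-0.008   0.0279]
  front circle [-0.0103 -0.0057] 0.0539
```

```bash
python3 -m inch '[3,0,0,0,4,0.4,0,0,4,0,1,0,3,0,3,0,2,0,3,0,0,0,1.5,0,0,0,0.4,0,0,0,0,0]' 1; python3 -c "
from h import *
look()"
```

```text
t: 11.5
ee_pos: [0.5255, 0.1232, 0.2002]
tool_rot: [[0.051, 0.999, -0.002], [0.999, -0.051, -0.0], [-0.001, -0.002, -1.0]]
force: [1.1, -0.1, 0.3]
finger_gap: 0.0003
grasp_force: 0.0
area 225.5 bboxmid [ 0.4271 -0.1098] circ [ 0.4091 -0.1098] 0.0467 gauge xy [-0.3166  0.1022] in tool xy [-0.238 -0.104]
tool [0.5256 0.1227 0.2005] in gauge [-0.0783 -0.0017] F [-0.1  0.   0.6] t 11.55
```

```bash
python3 -m inch '[0.5,0.1,-0.4,0,0.7,0,0,0,0.5,0,0,0,0.2,0,0,0,0,0,0,0]'|egrep 'ee_pos|^force'; for i in 1 2 3 4 5; do python3 -m inch '[0.1,0,0,0,0,0,0,0]' | egrep 'ee_pos|^force'; done
```

```text
ee_pos: [0.5278, 0.1424, 0.205]
force: [-0.0, -0.4, -0.1]
ee_pos: [0.5279, 0.1428, 0.205]
force: [-0.1, 0.9, 0.8]
ee_pos: [0.528, 0.1439, 0.205]
force: [0.1, -0.4, -0.9]
ee_pos: [0.528, 0.1449, 0.205]
force: [0.1, 0.0, 0.3]
ee_pos: [0.5281, 0.146, 0.205]
force: [-0.2, 0.0, -0.7]
ee_pos: [0.5281, 0.147, 0.205]
force: [-0.3, 1.4, 0.5]
```

```bash
for i in 1 2 3 4 5; do python3 -m inch '[0.1,0,0,0,0,0,0,0]' | egrep 'ee_pos|^force'; done
```

```text
ee_pos: [0.5282, 0.1479, 0.2051]
force: [-0.3, -0.6, 0.8]
ee_pos: [0.5282, 0.1487, 0.205]
force: [-0.3, -2.8, 1.1]
ee_pos: [0.5284, 0.1496, 0.2051]
force: [-0.2, -4.5, 4.2]
ee_pos: [0.5285, 0.1504, 0.2052]
force: [-0.1, -6.2, 7.2]
ee_pos: [0.5286, 0.151, 0.2052]
force: [-0.7, -7.6, 7.8]
```

```bash
python3 -m inch '[-0.1,0,0,0,-0.2,0,0,0,-0.5,0,0,0,-1.5,0,0,0,-3,0,0,0,-4,0,-3,0,-4,0,-4,0,-4,0,-4,0]' | grep ee_pos;python3 -m inch '[-1,0,-1,0,0,0,0,0]' | grep force; python3 -c "
from h import *
look()
seat()
c=cam('top');cv2.imwrite('pics/t8.png',cv2.resize(c['image'][155:235,175:265],None,fx=7,fy=7,interpolation=cv2.INTER_CUBIC))"
```

```text
ee_pos: [0.5189, -0.0143, 0.3065]
force: [-0.9, 0.5, -0.5]
grasp_force: 0.0
area 117.0 bboxmid [0.5297 0.1717] circ [0.5296 0.1813] 0.0356 gauge xy [-0.0196 -0.0026] in tool xy [ 0.2033 -0.0005]
area 72.5 bboxmid [0.5361 0.2313] circ [0.5361 0.228 ] 0.0297 gauge xy [ 0.0274 -0.0067] in tool xy [0.2503 0.0035]
tool [ 0.5191 -0.0221  0.3157] in gauge [-0.2232 -0.0029] F [-0.6  0.5 -0.2] t 15.1
top x [-0.044   0.0413] y [-0.0378  0.0345]
  pin dist 0.0076 at [ 0.0361 -0.0231]
  pin dist 0.0106 at [0.0351 0.0203]
  front circle [-0.0064  0.0008] 0.0387
scene x [-0.059  -0.0074] y [-0.037   0.0444]
  pin dist 0.0491 at [-0.0077 -0.0351]
  pin dist 0.0488 at [-0.0071  0.037 ]
  front circle [-0.02    0.0075] 0.0393
```

View pics/t8.png

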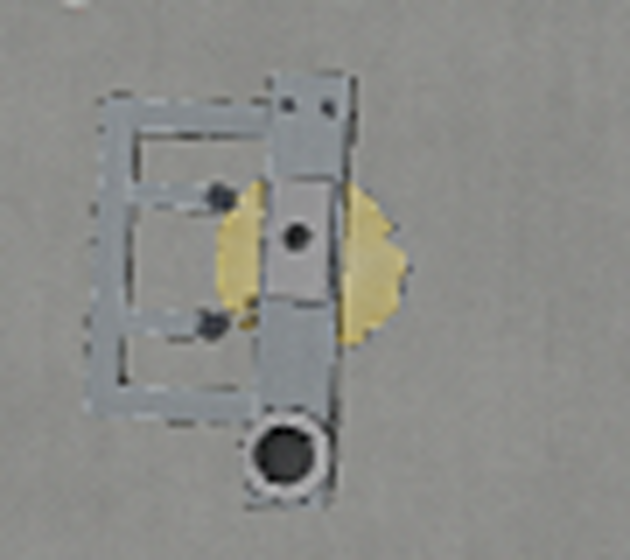

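```bash
python3 -m inch '[3,-1.4,0,0,4,-1.5,0,0,4,-1.5,0,0,4,-1.5,0,0,4,-1.5,0,0,3.3,-1.5,0,0,0,0,0,0,0,0,0,0]'; python3 -c "
from h import *
e=telemetry.observe();print(((np.array([.4422,.2052,.264])-e['ee_pos'])@e['tool_rot']*100).round(2))"
```

```text
t: 16.05
ee_pos: [0.4413, 0.207, 0.3148]
tool_rot: [[0.049, 0.999, -0.001], [0.999, -0.049, -0.001], [-0.001, -0.001, -1.0]]
force: [0.5, -0.7, 0.8]
finger_gap: 0.0005
grasp_force: 0.0
[-0.16  0.11  5.08]
```

```bash
python3 -m inch '[-0.15,0.1,1.5,0,0,0,1.5,0,0,0,1,0,0,0,0.5,0,0,0,0.3,0,0,0,0,0]' | egrep 'ee_pos|^force'; for i in 1 2 3 4 ; do python3 -m inch '[0,0,0.2,0,0,0,0,0]' | egrep 'ee_pos|^force'; done
```

```text
ee_pos: [0.4431, 0.204, 0.2676]
force: [0.4, 0.2, -0.8]
ee_pos: [0.443, 0.2042, 0.2659]
force: [-1.2, 0.2, 1.0]
ee_pos: [0.4431, 0.2043, 0.2638]
force: [-0.6, 1.1, 1.7]
ee_pos: [0.4431, 0.2043, 0.2617]
force: [0.1, 1.8, 3.1]
ee_pos: [0.4431, 0.2043, 0.2597]
force: [0.6, 1.6, 4.4]
```

```bash
for i in 1 2 ; do python3 -m inch '[0,0,0.1,0,0,0,0,0]' | egrep 'ee_pos|^force'; done;  python3 -m inch '[0,0,0.2,0,0,0,0,0]' | egrep 'ee_pos|^force'
```

```text
ee_pos: [0.4431, 0.2042, 0.2588]
force: [1.6, 1.4, 4.4]
ee_pos: [0.4432, 0.2042, 0.2582]
force: [-2.2, -0.4, 17.3]
ee_pos: [0.4435, 0.2041, 0.2574]
force: [-12.1, -4.1, 55.2]
```

```bash
python3 -m inch '[0,0,-0.3,0,0,0,-0.5,0,0,0,-0.5,0,0,0,-1,0,0,0,-3,0,0,0,-4,0,0,0,-4,0]' | egrep 'ee_pos|^force'; python3 -m inch '[-4,0,-2,0,-4,0,0,0,-4,0,0,0,-4,0,0,0,-4,0,0,0,-4,0,0,0,-2,0,0,0,0,0,0,0]' | egrep 'ee_pos|^force'; python3 -c "
from h import *
look('pics/t9.png')
seat()
c=dict(cam('top'));z=pts(c)[...,2];print((z[213:223,210:222]*1000).round().astype(int))"
```

```text
ee_pos: [0.4426, 0.2036, 0.3902]
force: [-0.1, 0.9, 0.3]
ee_pos: [0.4287, -0.0582, 0.409]
force: [0.2, -0.1, -0.6]
area 118.5 bboxmid [0.5297 0.1717] circ [0.5296 0.1813] 0.0356 gauge xy [-0.0196 -0.0026] in tool xy [0.2428 0.0875]
area 72.5 bboxmid [0.5361 0.2313] circ [0.5361 0.228 ] 0.0297 gauge xy [ 0.0274 -0.0067] in tool xy [0.2898 0.0915]
tool [ 0.4291 -0.0565  0.409 ] in gauge [-0.2624  0.0852] F [-0.5  1.4 -0.4] t 19.6
top x [-0.044   0.0414] y [-0.0377  0.0345]
  pin dist 0.0076 at [ 0.0382 -0.0219]
  pin dist 0.0106 at [0.0328 0.0223]
  front circle [-0.0066  0.0009] 0.0385
scene x [-0.0591 -0.0073] y [-0.0371  0.0443]
  pin dist 0.0491 at [-0.008  -0.0263]
  pin dist 0.0488 at [-0.0077  0.0322]
  front circle [-0.0208  0.0072] 0.0386
[[14 41 40 43 53 54 56 54 41 39 41 46]
 [ 9 41 54 54 53 53 54 57 50 53 45 44]
 [ 7 57 55 53 57 54 52 55 54 54 56 41]
 [51 56 51 63 64 65 64 61 55 54 54 54]
 [53 57 62 65 67 64 65 65 61 59 52 53]
 [56 51 63 64 65 62 59 63 66 59 51 54]
 [53 47 64 64 61 61 66 63 62 61 55 52]
 [51 49 64 66 61 64 65 61 69 61 53 55]
 [52 57 63 67 66 65 65 61 63 64 55 54]
 [54 54 63 63 68 64 62 65 62 54 54 53]]
```

View pics/t9.png

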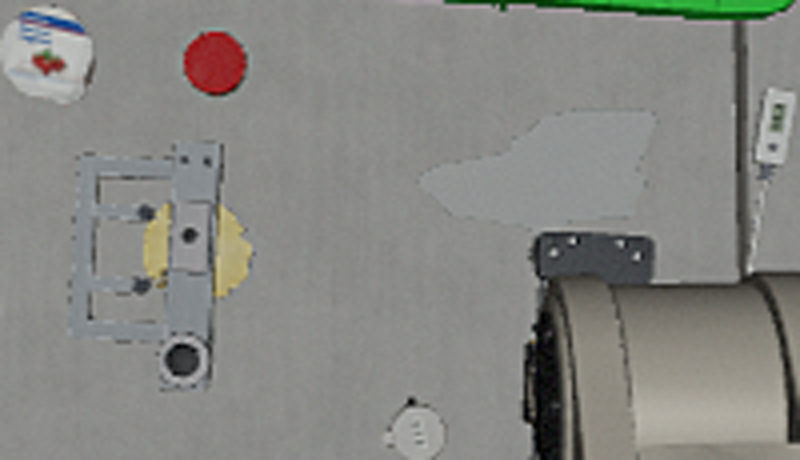

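```bash
python3 -c "
from h import *
print(workorder.close_job())"
```

```text
the job is handed in; nothing more can be done
None
```

The ring lies flat under the bridge, pushed against the stop pins, and the button was pressed fully down and let go (peak press about 55 N at the fingers). It did not shift under a second push of about 7.6 N, so I take it to rest on both pins: the camera resolves only about 3 mm, and the near pin measured about 3 mm looser than the far one. The half slice stayed in place, nothing else was touched, and I handed the job in at about 20 s.

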